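# Flag the worn spring among three ware rests

### The arm

A 6-joint arm with a two-finger parallel gripper is mounted at the origin on the work surface. World frame = base frame: x ahead of the robot, y to its left, z up, the work surface at z = 0. Lengths are in m, angles in rad, forces in N, time in s.
With the tool pointing down it reaches from about 0.35 to 0.725 m from the base axis. Payload 6 kg.
Tool frame: the origin (TCP) lies on the mounting face of the last link; the fingertips stand 173 mm ahead of it and the grasp point (between the pads) lies 155 mm ahead of it; z points along the fingers, y is the line along which they close (so a half turn about z gives the same grasp; the last joint's range is limited). The gripper opens to 85 mm and grips with 20 to 120 N. Pads are 22 mm wide; open, the fingers measure 114 mm over their backs; the gripper's body (76 mm by 85 mm) begins 54 mm behind the grasp point. The pads swing forward as they close: fully open they stand 13 mm farther back than shut.
Start: joints at [-0.808, 0.04, 0.085, 0, -1.615, -0.334], TCP at [0.249, -0.546, 0.405] pointing down, gripper open.
Joint ranges: [-2.56, 2.56], [-1.29, 2.01], [-1.08, 1.49], [-3.29, 1.98], [-2.81, -0.18], [-2.99, 2.99]. Speed limits (rad/s): [2.57, 2.57, 3.01, 3.14, 3.14, 3.14].

### API

Orientations are given as a unit quaternion [x, y, z, w].
In Python, from workcell import get_obs, capture, camera_params, close_job gives the robot as it stands. The module is installed in compiled form; this text tells all that it offers.
- The arm moves only by the shell command python3 -m crank 'ROWS' [FORCE]. ROWS is JSON, a list that holds one entry, the list of rows, each a list of 5 numbers: the shift along the tool's x, y, z in mm, then the turn about the tool's z in degrees, then the finger opening in mm, from 0 to 85.4. A call has 1 to 20 rows; each row shifts and turns the commanded pose from where the row before left it, along the tool's axes as they then stand; what a row does not reach is not made up. A row lasts 1/10 s, in which the tool goes at most 50 mm and 8.59 degrees, less where a joint would pass 70% of its speed; a pose out of reach is approached as far as the arm can. A call with a gripper value outside its range is refused whole. The fingers move at their own pace and stop on an object; FORCE is the grip in N (left out, the last holds). Time passes only in rows, so rows that do not move let the fingers close. It gives the time, the measured TCP pose, the force, the opening and the grip force at its end, in the units of the state.
- get_obs(): the state, without advancing time (a new reading comes with each control period).
- capture(name): name is "scene" or "top"; returns the picture (480x640x3 uint8, red, green, blue); there is no depth.
- camera_params(name): a dict with "fx", "fy", "cx", "cy" (pixels), "rvec" (rotation vector, rad) and "tvec" (3), from world to camera coordinates, as OpenCV has them. Camera axes: x right, y down, z forward; pixel columns grow to the right and rows downward; lengths in m; the calibration is good to about 2 mm. A picture is of the moment at which its call begins. camera_params takes no time and is no camera call.
- close_job(): hands the job in; it is judged then, once.
The state is a dict: "t": time; "joints": joint angles; "joint_velocities": joint speeds; "tau": joint torques, N m; "tcp_pos": TCP position; "orientation": TCP orientation; "force": force on the tool from outside, world axes, zero at the start; "torque": the same for the moment, N m; "opening": opening from 0.0 (shut) to 1.0 (fully open); "gripper_force": force on a finger pad.
Only numpy, scipy, OpenCV 4.12 (cv2) and the standard library are available. Lean on these libraries where they do the work, as an engineer would, in place of code of your own. Each camera call takes 0.05 s, during which the arm holds its last target. There are 200 camera calls.

### The job

One of the three sprung ware rests has a worn spring. With the fingertips, press down the black button on the sprung pad of each rest until the pad plainly sinks, one after another from the robot's left to its right, to find the softest; then push the red tag of the softest rest all the way down, leaving the other two tags up. Pick nothing up, keep the rests where they stand and leave the pottery and the jar undisturbed.

Things in the scene. Friction and masses are not known exactly. Their poses are not given: they have to be found in the camera images.
- rest_a: One of three look-alike rests in a row (left = +y, middle, right, 220 mm apart, yaw within 0.5 rad; which is where varies): blue steel base 150 mm (own x) x 84 mm (y), top 28 mm up, 2.5 kg, loose; above it on coils an aluminium pad 132 x 64 mm, top 74 mm up. Origin: centre of the base's underside. On the pad: black button 35 mm to +x, red tag 40 mm to -x.
- pad_a_top (a point): Centre of the top of the black rubber button (50 mm across, 20 mm high) on the pad of rest_a, where to press; 94 mm above the bench at rest. The pad sinks straight down without tilting, 18 mm at most, and springs back. All three yield from about 1 N; one (the softest) then takes about 3 N more for every 10 mm, one 8 N, one 14 N.
- pad_a (a joint): How far the pad of rest_a is pressed down, m: 0 released, 0.018 fully down. A press counts when the fingers sink the pad more than 3 mm, for a tenth of a second.
- tag_a_top (a point): Centre of the top edge of the red tag on the pad of rest_a: an upright plate 30 mm wide (along the rest's y), 12 mm thick, standing 20 mm out of its black holder (26 x 44 mm, top 92 mm above the bench); top edge 112 mm above the bench when up, 5 mm above the holder when fully down.
- tag_a (a joint): How far the tag of rest_a is pushed into its holder, m: 0 up (the start), 0.015 fully down. Slides straight down against about 4 N of friction and stays put. The holder rides on the sprung pad, which sinks first: about 10 mm on the softest rest, 2 to 4 mm on the others, so on the softest the fingers go down 25 to 33 mm in all (33: tag and pad both fully down).
- rest_b: One of three look-alike rests in a row (left = +y, middle, right, 220 mm apart, yaw within 0.5 rad; which is where varies): blue steel base 150 mm (own x) x 84 mm (y), top 28 mm up, 2.5 kg, loose; above it on coils an aluminium pad 132 x 64 mm, top 74 mm up. Origin: centre of the base's underside. On the pad: black button 35 mm to +x, red tag 40 mm to -x.
- pad_b_top (a point): Centre of the top of the black rubber button (50 mm across, 20 mm high) on the pad of rest_b, where to press; 94 mm above the bench at rest. The pad sinks straight down without tilting, 18 mm at most, and springs back. All three yield from about 1 N; one (the softest) then takes about 3 N more for every 10 mm, one 8 N, one 14 N.
- pad_b (a joint): How far the pad of rest_b is pressed down, m: 0 released, 0.018 fully down. A press counts when the fingers sink the pad more than 3 mm, for a tenth of a second.
- tag_b_top (a point): Centre of the top edge of the red tag on the pad of rest_b: an upright plate 30 mm wide (along the rest's y), 12 mm thick, standing 20 mm out of its black holder (26 x 44 mm, top 92 mm above the bench); top edge 112 mm above the bench when up, 5 mm above the holder when fully down.
- tag_b (a joint): How far the tag of rest_b is pushed into its holder, m: 0 up (the start), 0.015 fully down. Slides straight down against about 4 N of friction and stays put. The holder rides on the sprung pad, which sinks first: about 10 mm on the softest rest, 2 to 4 mm on the others, so on the softest the fingers go down 25 to 33 mm in all (33: tag and pad both fully down).
- rest_c: One of three look-alike rests in a row (left = +y, middle, right, 220 mm apart, yaw within 0.5 rad; which is where varies): blue steel base 150 mm (own x) x 84 mm (y), top 28 mm up, 2.5 kg, loose; above it on coils an aluminium pad 132 x 64 mm, top 74 mm up. Origin: centre of the base's underside. On the pad: black button 35 mm to +x, red tag 40 mm to -x.
- pad_c_top (a point): Centre of the top of the black rubber button (50 mm across, 20 mm high) on the pad of rest_c, where to press; 94 mm above the bench at rest. The pad sinks straight down without tilting, 18 mm at most, and springs back. All three yield from about 1 N; one (the softest) then takes about 3 N more for every 10 mm, one 8 N, one 14 N.
- pad_c (a joint): How far the pad of rest_c is pressed down, m: 0 released, 0.018 fully down. A press counts when the fingers sink the pad more than 3 mm, for a tenth of a second.
- tag_c_top (a point): Centre of the top edge of the red tag on the pad of rest_c: an upright plate 30 mm wide (along the rest's y), 12 mm thick, standing 20 mm out of its black holder (26 x 44 mm, top 92 mm above the bench); top edge 112 mm above the bench when up, 5 mm above the holder when fully down.
- tag_c (a joint): How far the tag of rest_c is pushed into its holder, m: 0 up (the start), 0.015 fully down. Slides straight down against about 4 N of friction and stays put. The holder rides on the sprung pad, which sinks first: about 10 mm on the softest rest, 2 to 4 mm on the others, so on the softest the fingers go down 25 to 33 mm in all (33: tag and pad both fully down).
- bowl: Loose white fluted bowl, 116 mm across, 36 mm high, beyond the rests; origin at the centre of its underside. Leave alone.
- cup: Loose white fluted cup, 64 mm across, 70 mm high, beyond the rests; origin at the centre of its underside. Leave alone.
- glaze_jar: Loose white jar with a red cap, 60 mm across, 75 mm high, beyond the rests; origin at the centre of its underside. Leave alone.
- vase: Loose white bottle vase, 76 mm across, 185 mm high, left of the rests; origin at the centre of its underside. Leave alone.

How it is judged:
On the way, in this order (a step that is already met when the one before it is completed fails the run):
1. the pad of the left rest is pressed down by the fingers by more than 3 mm, all tags still up (((world y of rest_a above 0.11 m and value of joint pad_a above 0.003 m and contact force between the fingers and rest_a above 1 N) or (world y of rest_b above 0.11 m and value of joint pad_b above 0.003 m and contact force between the fingers and rest_b above 1 N) or (world y of rest_c above 0.11 m and value of joint pad_c above 0.003 m and contact force between the fingers and rest_c above 1 N)) and value of joint each of tag_a, tag_b, tag_c below 0.003 m), for 0.1 s.
2. the pad of the middle rest is pressed down by the fingers by more than 3 mm, all tags still up (((world y of rest_a between -0.11 and 0.11 m and value of joint pad_a above 0.003 m and contact force between the fingers and rest_a above 1 N) or (world y of rest_b between -0.11 and 0.11 m and value of joint pad_b above 0.003 m and contact force between the fingers and rest_b above 1 N) or (world y of rest_c between -0.11 and 0.11 m and value of joint pad_c above 0.003 m and contact force between the fingers and rest_c above 1 N)) and value of joint each of tag_a, tag_b, tag_c below 0.003 m), for 0.1 s.
3. the pad of the right rest is pressed down by the fingers by more than 3 mm, all tags still up (((world y of rest_a below -0.11 m and value of joint pad_a above 0.003 m and contact force between the fingers and rest_a above 1 N) or (world y of rest_b below -0.11 m and value of joint pad_b above 0.003 m and contact force between the fingers and rest_b above 1 N) or (world y of rest_c below -0.11 m and value of joint pad_c above 0.003 m and contact force between the fingers and rest_c above 1 N)) and value of joint each of tag_a, tag_b, tag_c below 0.003 m), for 0.1 s.
4. the tag of the softest rest is pushed down (with its tag home the pad sinks over 7.5 mm under less than 5.5 N, as only the softest can) (((value of joint tag_a above 0.012 m and value of joint pad_a above 0.0075 m and contact force between the fingers and rest_a between 1 and 5.5 N) or (value of joint tag_b above 0.012 m and value of joint pad_b above 0.0075 m and contact force between the fingers and rest_b between 1 and 5.5 N) or (value of joint tag_c above 0.012 m and value of joint pad_c above 0.0075 m and contact force between the fingers and rest_c between 1 and 5.5 N))), for 0.03 s.
At the end, for the whole second after the job is handed in: One tag, that of the softest rest, is down (more than 12 of its 15 mm), the other two tags up (within 3 mm), all pads sprung back (within 2 mm), each rest upright within 25 mm of where it stood, the bowl, cup, jar and vase upright within 20 mm of where they stood (((value of joint tag_a above 0.012 m and value of joint each of tag_b, tag_c below 0.003 m) or (value of joint tag_b above 0.012 m and value of joint each of tag_a, tag_c below 0.003 m) or (value of joint tag_c above 0.012 m and value of joint each of tag_a, tag_b below 0.003 m)) and value of joint each of pad_a, pad_b, pad_c below 0.002 m and distance of each of rest_a, rest_b, rest_c from where it was at the start of the episode below 0.025 m and angle between each of rest_a, rest_b, rest_c's own z axis and vertical below 0.05 rad and distance of each of bowl, cup, glaze_jar, vase from where it was at the start of the episode below 0.02 m and angle between each of bowl, cup, glaze_jar, vase's own z axis and vertical below 0.1 rad); the robot touches nothing.
It fails at once if a second tag is pushed down (two of them more than 6 mm) (value of joint each of tag_a, tag_b above 0.006 m or value of joint each of tag_b, tag_c above 0.006 m or value of joint each of tag_a, tag_c above 0.006 m).
It fails at once if a rest or a piece of pottery or the jar is lifted (15 mm) (height (world z) of any of rest_a, rest_b, rest_c, bowl, cup, glaze_jar, vase above 0.015 m).
It fails at once if a rest is shoved away (more than 40 mm) (distance of any of rest_a, rest_b, rest_c from where it was at the start of the episode above 0.04 m).
It fails at once if the bowl, cup, jar or vase is knocked away (more than 30 mm) (distance of any of bowl, cup, glaze_jar, vase from where it was at the start of the episode above 0.03 m).
It also fails if it takes over 64 s, if anything falls off the work surface, if the arm or the gripper's body presses on something with over 40 N, if the wrist force passes 120 N, or if a joint passes its speed limit or range.

## Working session

There is one attempt and no reset: what is moved stays moved. The work goes in short steps, Python scripts to look and compute and a shell command to move; the robot and the scene stay as the last step left them, time stands still between calls to the robot, and variables do not carry over. Pictures are saved under pics/ and viewed, at most 10 in all, crops included, and the job is handed in when it is done.

```bash
mkdir -p pics
python3 - <<'E'
from workcell import *
import cv2,numpy as np
print(get_obs())
for n in("top","scene"):
    im=capture(n); cv2.imwrite(f"pics/{n}0.png",im[:,:,::-1]); p=camera_params(n); print(p)
    R=cv2.Rodrigues(np.array(p["rvec"],float))[0]; print(-R.T@np.array(p["tvec"]))
E
```

```text
{'t': 0.0, 'joints': array([-8.08338690e-01,  4.08164615e-02,  8.38122518e-02, -4.54029864e-04,
       -1.61549618e+00, -3.33698231e-01]), 'joint_velocities': array([-1.01233783e-03,  1.41359843e-03,  8.36030245e-04,  1.51671553e-04,
       -4.02155490e-04,  4.01004723e-05]), 'tau': array([-1.59099578e-03, -3.68192267e+01,  3.47409046e+01,  6.93255454e+00,
       -5.44256225e-03, -4.82063388e-05]), 'tcp_pos': array([ 0.24952955, -0.54562892,  0.40367864]), 'orientation': array([-2.12751012e-01,  9.77106048e-01,  8.45403598e-04, -2.50371323e-04]), 'force': array([-0.60655985, -0.31229329,  0.84577299]), 'torque': array([-0.06468131,  0.04297299, -0.04718657]), 'gripper_force': 0.0, 'opening': 0.998105660000638}
{'fx': 504.72667597976664, 'fy': 504.72667597976664, 'cx': 314.42710458130915, 'cy': 237.5835475029406, 'rvec': array([ 2.15561332, -2.20602664,  0.0859324 ]), 'tvec': array([0.13816466, 0.63518392, 1.03058106])}
[0.5548753  0.12414157 1.07765842]
{'fx': 449.75378695000654, 'fy': 449.75378695000654, 'cx': 310.0598069835824, 'cy': 232.62381611533215, 'rvec': array([ 1.23509817,  2.17943086, -1.07611526]), 'tvec': array([ 0.23786369, -0.30878446,  1.40938769])}
[1.22616413 0.4865457  0.63094805]
```

View pics/top0.png

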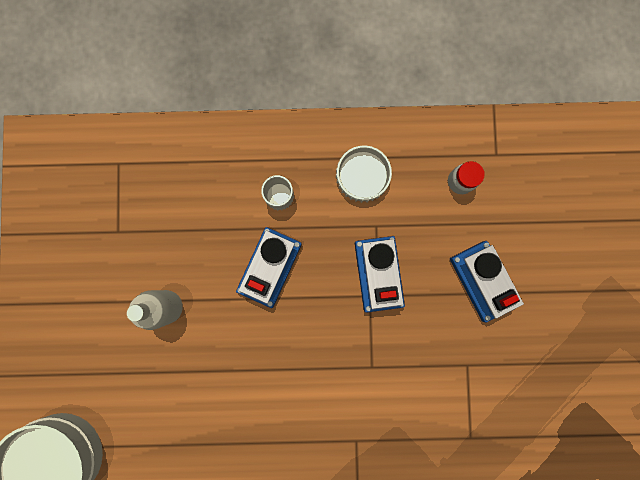

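View pics/scene0.png

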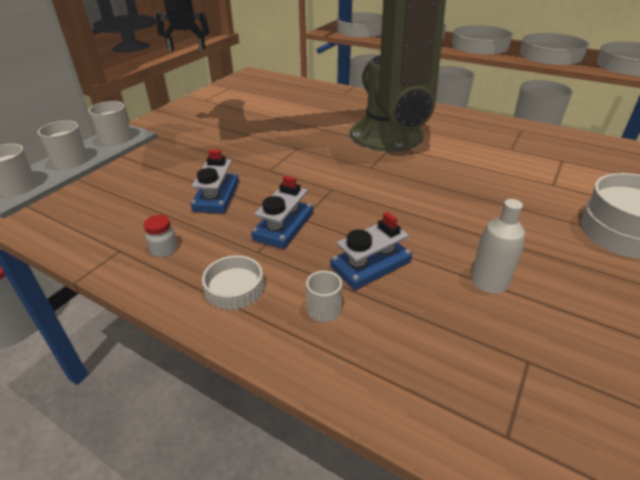

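The top view shows the three rests with buttons near (273,251), (381,256), (488,266) and red tags near (257,285), (387,294), (509,299). The vase is at the left and the cup, bowl and jar are beyond the rests. The scene view confirms this, with all tags up.

```bash
cat > h.py <<'E'
from workcell import *
import cv2,numpy as np
def ray(n,uv,z):
    p=camera_params(n); R=cv2.Rodrigues(np.array(p["rvec"],float))[0]; c=-R.T@np.array(p["tvec"])
    d=R.T@np.array([(uv[0]-p["cx"])/p["fx"],(uv[1]-p["cy"])/p["fy"],1]); return c+d*(z-c[2])/d[2]
def goto(P):  # shift in tool axes (mm) from now to world xyz of TCP
    from scipy.spatial.transform import Rotation as Ro
    o=get_obs(); return Ro.from_quat(o["orientation"]).inv().apply(np.array(P)-o["tcp_pos"])*1000
E
python3 - <<'E'
from h import *
im=cv2.imread("pics/top0.png").astype(int); b,g,r=im[...,0],im[...,1],im[...,2]
roi=np.zeros(b.shape,bool); roi[225:325,225:535]=1
for nm,m,z in(("button",(im.max(2)<45),.094),("tag",(r>150)&(g<70)&(b<70),.112)):
    k,l,s,c=cv2.connectedComponentsWithStats((m&roi).astype(np.uint8))
    for i in range(1,k):
        if s[i,4]>60: print(nm,s[i],c[i].round(1),ray("top",c[i],z).round(4))
for P in [(0.6,.22),(.6,0)]: print(goto([*P,.3]))
E
```

```text
button [261 238  25  25 487] [273.  250.2] [0.61   0.2049 0.094 ]
button [368 244  26  25 494] [380.7 255.9] [ 0.594  -0.0049  0.094 ]
button [474 253  28  25 534] [487.4 265.3] [ 0.5709 -0.2117  0.094 ]
button [245 276  25  20 138] [258.  285.5] [0.542  0.2352 0.094 ]
button [375 287  24  15 137] [386.3 293.5] [ 0.5209 -0.0131  0.094 ]
button [492 290  28  21 181] [502.5 299.4] [ 0.5043 -0.2377  0.094 ]
tag [248 280  16  11  84] [255.4 285. ] [0.5433 0.238  0.112 ]
tag [381 291  15   7  87] [388.1 294. ] [ 0.5204 -0.0141  0.112 ]
tag [503 295  16  11  88] [510.8 300.1] [ 0.5036 -0.2466  0.112 ]
[-637.07775224  550.43020218  104.56588305]
[-545.60659503  350.34789954  104.25033659]
```

```bash
python3 -m crank '[[[-32,26.6,0,0,0],[-32,26.6,0,0,0],[-32,26.6,0,0,0],[-32,26.6,0,0,0],[-32,26.6,0,0,0],[-32,26.6,0,0,0],[-32,26.6,0,0,0],[-32,26.6,0,0,0],[-32,26.6,0,0,0],[-32,26.6,0,0,0],[-32,26.6,0,0,0],[-32,26.6,0,0,0],[-32,26.6,0,0,0],[-32,26.6,0,0,0],[-32,26.6,0,0,0],[-32,26.6,0,0,0],[-32,26.6,0,0,0],[-32,26.6,0,0,0],[-32,26.6,0,0,0],[-32,26.6,0,0,0]]]' 20
python3 - <<'E'
from h import *
print(goto([.610,.205,.285])); o=get_obs(); print(o)
E
```

```text
t: 2.1
tcp_pos: [0.6108, 0.206, 0.4041]
orientation: [-0.213, 0.977, -0.0, -0.0]
force: [0.1, -0.5, 0.1]
opening: -0.002
gripper_force: 0.0
[  1.07309865  -0.55055133 119.12993299]
{'t': 2.1, 'joints': array([ 6.34884407e-01,  1.59323918e-01,  2.11679307e-01, -3.14151125e-04,
       -1.62387387e+00, -1.77670327e+00]), 'joint_velocities': array([ 0.3289265 ,  0.75775607,  0.83138848,  0.0020829 , -0.06855545,
       -0.33103095]), 'tau': array([ -0.68127779, -46.1401391 ,  31.04670882,   6.66785806,
         0.08198609,   0.4086724 ]), 'tcp_pos': array([0.61083829, 0.20596796, 0.40412916]), 'orientation': array([-2.12855974e-01,  9.77083507e-01, -4.16398667e-06, -3.93654071e-04]), 'force': array([ 0.08910608, -0.51876811,  0.09241376]), 'torque': array([-0.09649874, -0.09124937, -0.02794738]), 'gripper_force': 0.0, 'opening': -0.0016759462376499442}
```

```bash
python3 -m crank '[[[0,0,0,0,0],[0,0,30,0,0],[0,0,30,0,0],[0,0,30,0,0],[0,0,27,0,0],[0,0,0,0,0],[0,0,0,0,0]]]'
python3 - <<'E'
from h import *
print(goto([.610,.205,.277])); im=capture("scene"); cv2.imwrite("pics/s1.png",cv2.resize(im[160:320,240:480,::-1],(720,480)))
E
```

```text
t: 2.8
tcp_pos: [0.6104, 0.204, 0.2882]
orientation: [-0.213, 0.977, -0.0, -0.0]
force: [0.8, 0.2, 0.8]
opening: -0.005
gripper_force: 0.0
[-0.04838384  1.10455266 11.16793926]
```

View pics/s1.png

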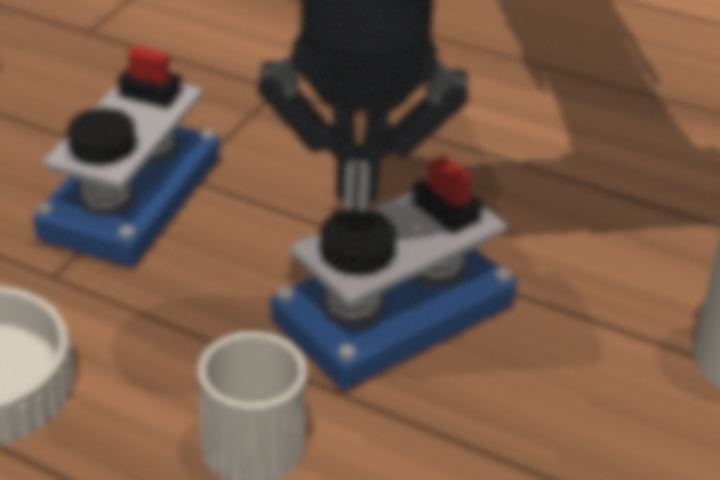

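The closed fingertips stand right above the left button (crop (357,205), button at (357,235)), about 21 mm up and centred.

```bash
python3 -m crank '[[[0,1,8,0,0],[0,0,8,0,0],[0,0,0,0,0],[0,0,0,0,0]]]'; python3 -m crank '[[[0,0,4,0,0],[0,0,4,0,0],[0,0,3,0,0],[0,0,2,0,0],[0,0,0,0,0],[0,0,0,0,0],[0,0,0,0,0]]]';  python3 -m crank '[[[0,0,2,0,0],[0,0,2,0,0],[0,0,0,0,0],[0,0,0,0,0],[0,0,0,0,0]]]'
```

```text
t: 3.25
tcp_pos: [0.6099, 0.2051, 0.2715]
orientation: [-0.213, 0.977, -0.0, -0.0]
force: [-0.3, -0.9, 0.5]
opening: 0.002
gripper_force: 0.0
t: 3.95
tcp_pos: [0.6101, 0.2053, 0.2612]
orientation: [-0.213, 0.977, 0.0, 0.001]
force: [-4.0, -0.3, 9.3]
opening: -0.001
gripper_force: 4.9
t: 4.45
tcp_pos: [0.61, 0.2053, 0.2582]
orientation: [-0.213, 0.977, -0.0, 0.001]
force: [-6.7, 0.3, 13.7]
opening: 0.001
gripper_force: 7.0
```

Left: 9.3 N at about 6 mm and 13.7 N at about 9 mm, so it is the stiff one. On to the middle rest.

```bash
python3 -m crank '[[[0,0,-20,0,0],[0,0,-30,0,0],[0,0,-10,0,0],[20.4,-36.9,0,0,0],[20.4,-36.9,0,0,0],[20.4,-36.9,0,0,0],[20.4,-36.9,0,0,0],[20.4,-36.9,0,0,0],[0,0,20,0,0],[0,0,20,0,0],[0,0,0,0,0],[0,0,0,0,0],[0,0,0,0,0]]]'
python3 - <<'E'
from h import *
print(goto([.594,-.005,.267])); im=capture("scene"); cv2.imwrite("pics/s2.png",cv2.resize(im[130:290,180:420,::-1],(720,480)))
E
```

```text
t: 5.75
tcp_pos: [0.5942, -0.0047, 0.276]
orientation: [-0.213, 0.977, -0.0, 0.001]
force: [0.0, -0.5, -0.2]
opening: 0.001
gripper_force: 0.0
[ 0.32911735 -0.14996465  8.95894803]
```

View pics/s2.png

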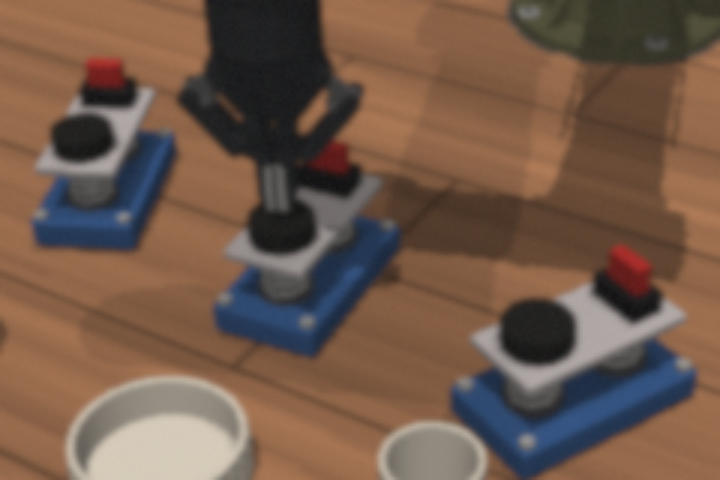

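The fingers hover over the centre of the middle button at crop (280,210), and the left rest has sprung back with its tag up. Pressing the same way.

```bash
python3 -m crank '[[[0,0,4,0,0],[0,0,4,0,0],[0,0,4,0,0],[0,0,3,0,0],[0,0,0,0,0],[0,0,0,0,0],[0,0,0,0,0]]]';  python3 -m crank '[[[0,0,2,0,0],[0,0,1,0,0],[0,0,0,0,0],[0,0,0,0,0],[0,0,0,0,0]]]'
```

```text
t: 6.5
tcp_pos: [0.594, -0.0048, 0.2608]
orientation: [-0.213, 0.977, -0.0, 0.001]
force: [-1.6, 1.1, 6.5]
opening: -0.001
gripper_force: 3.2
t: 7.0
tcp_pos: [0.594, -0.0048, 0.2583]
orientation: [-0.213, 0.977, -0.0, 0.001]
force: [-4.0, 2.7, 8.4]
opening: 0.001
gripper_force: 4.2
```

```bash
python3 -m crank '[[[0,0,-20,0,0],[0,0,-30,0,0],[0,0,-10,0,0],[21.4,-35.8,0,0,0],[21.4,-35.8,0,0,0],[21.4,-35.8,0,0,0],[21.4,-35.8,0,0,0],[21.4,-35.8,0,0,0],[0,0,20,0,0],[0,0,20,0,0],[0,0,0,0,0],[0,0,0,0,0],[0,0,0,0,0]]]'
python3 - <<'E'
from h import *
print(goto([.571,-.212,.267])); im=capture("scene"); cv2.imwrite("pics/s3.png",cv2.resize(im[100:260,140:380,::-1],(720,480)))
E
```

```text
t: 8.3
tcp_pos: [0.5713, -0.2121, 0.278]
orientation: [-0.213, 0.977, -0.0, 0.001]
force: [1.2, 0.5, 0.6]
opening: 0.001
gripper_force: 0.0
[ 0.27684681  0.27477663 10.98219582]
```

View pics/s3.png

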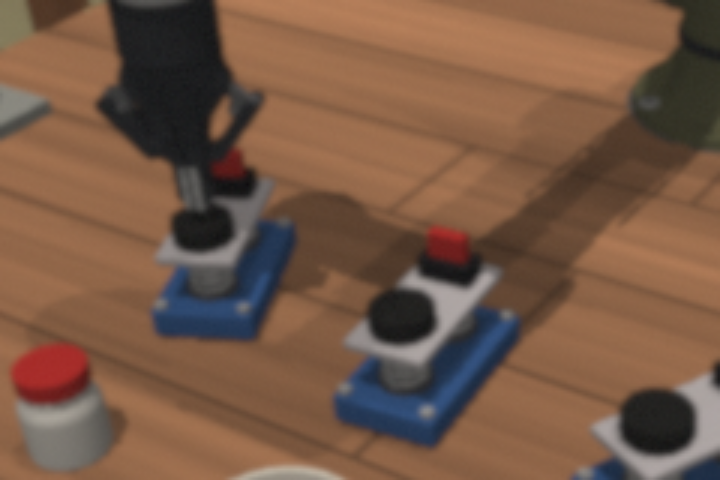

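The fingertips (crop (195,210)) hover over the right button (205,228). Pressing.

```bash
python3 -m crank '[[[0,0,5,0,0],[0,0,5,0,0],[0,0,4,0,0],[0,0,3,0,0],[0,0,0,0,0],[0,0,0,0,0],[0,0,0,0,0]]]';  python3 -m crank '[[[0,0,2,0,0],[0,0,1,0,0],[0,0,0,0,0],[0,0,0,0,0],[0,0,0,0,0]]]'
```

```text
t: 9.05
tcp_pos: [0.5712, -0.2122, 0.2601]
orientation: [-0.213, 0.977, -0.0, 0.0]
force: [0.7, 2.9, 2.0]
opening: 0.002
gripper_force: 1.6
t: 9.55
tcp_pos: [0.5711, -0.2123, 0.2569]
orientation: [-0.213, 0.977, -0.0, 0.0]
force: [2.3, 2.5, 4.3]
opening: -0.002
gripper_force: 2.1
```

Right: about 4.3 N at 10 mm, so it is the softest. Moving above its red tag.

```bash
python3 -m crank '[[[0,0,-20,0,0],[0,0,-30,0,0],[0,0,-10,0,0],[25,-1,0,0,0],[25,-1,0,0,0],[25,-0.7,0,0,0],[0,0,10,0,0],[0,0,10,0,0],[0,0,0,0,0],[0,0,0,0,0],[0,0,0,0,0]]]'
python3 - <<'E'
from h import *
print(goto([.504,-.246,.285])); im=capture("scene"); cv2.imwrite("pics/s4.png",cv2.resize(im[120:220,160:310,::-1],(720,480),interpolation=cv2.INTER_CUBIC))
E
```

```text
t: 10.65
tcp_pos: [0.5044, -0.2457, 0.2966]
orientation: [-0.213, 0.977, -0.0, -0.0]
force: [-0.7, 0.2, -0.4]
opening: 0.001
gripper_force: 0.0
[ 0.43064573 -0.08427169 11.60517794]
```

View pics/s4.png

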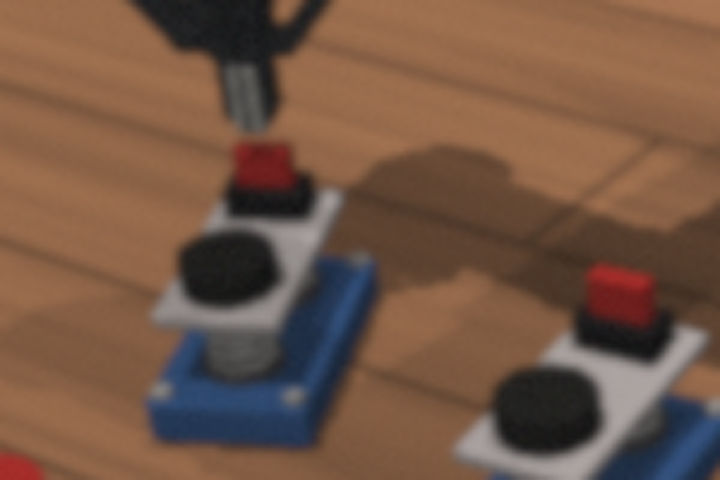

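The fingertips are at crop (252,130) and the tag top at about (265,147), so they are nearly above it. A quick numeric check of the tag position from the scene view.

Run:
```python
from h import *
im=capture("scene").astype(int); r,g,b=im[...,0],im[...,1],im[...,2]
m=((r>110)&(g<60)&(b<60)).astype(np.uint8); m[:140]=0; m[175:]=0; m[:,:200]=0;m[:,235:]=0
x,y,w,h=cv2.boundingRect(m); print(x,y,w,h)
mm=cv2.moments(m,True); c=(mm["m10"]/mm["m00"],mm["m01"]/mm["m00"]); print(c,ray("scene",c,.102))
p=camera_params("scene")
P=np.array([[.504,-.246,.112],[.504,-.246,.1],[.504,-.246,.102]]); print(cv2.projectPoints(P,p["rvec"],p["tvec"],np.array([[p["fx"],0,p["cx"]],[0,p["fy"],p["cy"]],[0,0,1]]),None)[0].squeeze())
```

```text
209 150 11 7
(213.71875, 152.84375) [ 0.50151039 -0.25055095  0.102     ]
[[213.83813566 150.06056212]
 [214.57269302 154.41244745]
 [214.45094388 153.69114462]]
```

```bash
python3 -m crank '[[[0.5,0,5,0,0],[0,0,5,0,0],[0,0,3,0,0],[0,0,3,0,0],[0,0,3,0,0],[0,0,3,0,0],[0,0,0,0,0],[0,0,0,0,0]]]'; python3 -m crank '[[[0,0,2,0,0],[0,0,2,0,0],[0,0,2,0,0],[0,0,2,0,0],[0,0,2,0,0],[0,0,2,0,0],[0,0,0,0,0],[0,0,0,0,0]]]'; python3 -m crank '[[[0,0,1,0,0],[0,0,1,0,0],[0,0,1,0,0],[0,0,1,0,0],[0,0,0,0,0],[0,0,0,0,0]]]'
```

```text
t: 11.55
tcp_pos: [0.5034, -0.2461, 0.2749]
orientation: [-0.213, 0.977, 0.0, -0.0]
force: [-2.1, 1.5, 2.7]
opening: 0.004
gripper_force: 1.8
t: 12.35
tcp_pos: [0.5035, -0.2462, 0.2627]
orientation: [-0.213, 0.977, 0.0, -0.0]
force: [-0.9, 0.7, 4.0]
opening: -0.004
gripper_force: 1.8
t: 12.95
tcp_pos: [0.5035, -0.2462, 0.2588]
orientation: [-0.213, 0.977, -0.0, 0.0]
force: [-0.7, 1.6, 4.0]
opening: -0.001
gripper_force: 2.3
```

```bash
python3 -m crank '[[[0,0,1,0,0],[0,0,1,0,0],[0,0,0,0,0],[0,0,0,0,0]]]'; python3 -m crank '[[[0,0,1,0,0],[0,0,1,0,0],[0,0,1,0,0],[0,0,0,0,0],[0,0,0,0,0]]]'; python3 -m crank '[[[0,0,-2,0,0],[0,0,-2,0,0],[0,0,-1,0,0],[0,0,0,0,0],[0,0,0,0,0]]]';python3 -m crank '[[[0,0,-10,0,0],[0,0,-20,0,0],[0,0,-30,0,0],[0,0,-40,0,0],[10,0,-40,0,0],[40,0,0,0,0],[40,0,0,0,0],[0,0,0,0,0],[0,0,0,0,0],[0,0,0,0,0]]]'
python3 - <<'E'
from h import *
im=capture("scene"); cv2.imwrite("pics/s5.png",cv2.resize(im[120:300,150:430,::-1],(784,504),interpolation=cv2.INTER_CUBIC))
E
```

```text
t: 13.35
tcp_pos: [0.5035, -0.2462, 0.2567]
orientation: [-0.213, 0.977, -0.0, 0.0]
force: [-0.6, 1.6, 4.6]
opening: 0.0
gripper_force: 2.6
t: 13.85
tcp_pos: [0.5035, -0.2462, 0.2539]
orientation: [-0.213, 0.977, -0.0, 0.0]
force: [-0.7, 1.4, 6.0]
opening: -0.001
gripper_force: 3.0
t: 14.35
tcp_pos: [0.5035, -0.2462, 0.2586]
orientation: [-0.213, 0.977, -0.0, 0.0]
force: [0.1, 1.6, 5.2]
opening: 0.003
gripper_force: 2.3
t: 15.35
tcp_pos: [0.4219, -0.2834, 0.3981]
orientation: [-0.213, 0.977, 0.0, -0.0]
force: [0.4, -0.0, -0.4]
opening: -0.002
gripper_force: 0.0
```

View pics/s5.png

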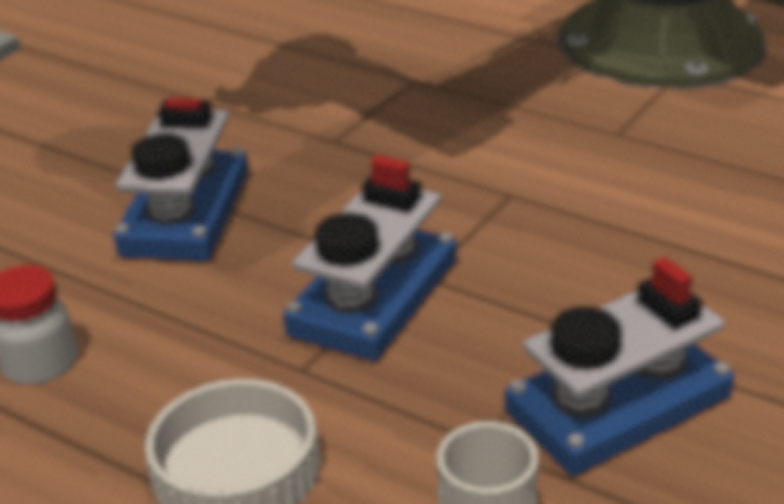

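The right tag is down in its holder (crop (185,105)). The other two, at (390,172) and (670,280), are up, and nothing has been disturbed.

```bash
python3 -c "from workcell import *; print(close_job())"
```

```text
the job is handed in; nothing more can be done
None
```

I pressed the rests left, middle, right; the right one was the softest (about 4 N at 10 mm, against about 14 N and 8 N at 9 mm), its tag is fully down with the other two up, and I handed the job in, though no verdict came back.

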